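# Set and lock the clamp pressure, then hold a printing block home in its jig

### The arm

A 7-joint arm with a two-finger parallel gripper is mounted at the origin on the work surface. World frame = base frame: x ahead of the robot, y to its left, z up, the work surface at z = 0. Lengths are in m, angles in rad, forces in N, time in s.
With the tool pointing down it reaches from about 0.425 to 0.875 m from the base axis. Payload 8.4 kg.
Tool frame: the origin (TCP) lies at the very end of the fingers, on their centre line; the grasp point (between the pads) lies 19 mm behind it; x points along the fingers, y is the direction in which the jaws open and shut, and the axes are right-handed (so a half turn about x gives the same grasp; the last joint's range is limited). The gripper opens to 87 mm and grips with 3 to 60 N. Pads are 19 mm wide; open, the fingers measure 117 mm over their backs; the gripper's body (75 mm by 190 mm) begins 51 mm behind the grasp point.
Start: joints at [1.091, 0.333, 0.04, 1.465, -0.013, 1.343, -0.059], TCP at [0.242, -0.603, 0.223] pointing down, gripper open.
Joint ranges: [-2.58, 2.58], [-0.38, 2.09], [-1.3, 1.39], [0.25, 2.4], [-1.5, 4.64], [0.08, 2.09], [-2.65, 2.65]. Speed limits (rad/s): [2.22, 2.22, 2.79, 2.79, 3.14, 3.14, 3.14].

### API

Orientations are given as a unit quaternion [w, x, y, z].
In Python, from rig import robot gives the robot as it stands.
- The arm moves only by the shell command python3 -m jog 'ROWS'. ROWS is JSON, a list of rows, each a list of 3 entries, a list of its own where there are three numbers: the shift along the tool's x, y, z in m, then the turn, a rotation vector about the tool's x, y, z in degrees, then the opening, from 0 (shut) to 1 (fully open). In form: [[[x, y, z], [wx, wy, wz], fingers], ...]. A call has 1 to 12 rows; each row is the pose to reach, as a shift and turn from the pose commanded when the call began, along the tool's axes at that moment; what a row does not reach only later rows make up. A row lasts 1/10 s, in which the tool goes at most 50 mm and 8.59 degrees, less where a joint would pass 70% of its speed; a pose out of reach is approached as far as the arm can. A call with a gripper value outside its range is refused whole. The fingers move at their own pace and stop on an object; the grip force is fixed at half the most. Time passes only in rows, so rows that repeat a pose let the fingers close. It gives the time, the measured TCP pose, the force and the opening at its end, in the units of the state.
- robot.get_obs(): the state, without advancing time (a new reading comes with each control period).
- robot.grab_frame(name): name is "side" or "top" or "wrist"; returns the picture (420x560x3 uint8, blue, green, red); there is no depth.
- robot.get_calibration(name): a dict with "mtx" (3x3 intrinsics, pixels), "T" (4x4, takes a point from camera to world coordinates). Camera axes: x right, y down, z forward; pixel columns grow to the right and rows downward; lengths in m; the calibration is good to about 2 mm. A picture is of the moment at which its call begins: read the wrist's pose just before it. get_calibration takes no time and is no camera call; for the wrist camera it gives the pose at the moment of the call.
- robot.finish_job(): hands the job in, once; it reports no verdict.
The state is a dict: "t": time; "joint_positions": joint angles; "joint_vel": joint speeds; "tau": joint torques, N m; "eef_pos": TCP position; "orientation": TCP orientation; "contact_force": force on the tool from outside, world axes, zero at the start; "ft_torque": the same for the moment, N m; "width": opening from 0.0 (shut) to 1.0 (fully open).
Only numpy, scipy, OpenCV 4.12 (cv2) and the standard library are available. Lean on these libraries where they do the work, as an engineer would, in place of code of your own. Each camera call takes 0.05 s, during which the arm holds its last target.

### The job

In the print studio, get the air-clamp jig ready: turn the black regulator knob clockwise until its pointer stands at the long mark, then slide the steel lock fork fully over the knob so that it cannot turn. Then gently push the carved printing block that lies in the jig along it, against the sprung plunger, until it sits squarely home on the two steel stop posts, and finish while still holding it there with the fingers, pushing against the spring. Leave the other things on the bench alone.

Things in the scene. Friction and masses are not known exactly. Their poses are not given: they have to be found in the camera images.
- jig: Fixed plywood jig, 270 x 130 mm; its bed is 16 mm above the bench. Origin on the bench plane under the centre of the block when home; x = push direction, z up. Two wooden rails (12 mm wide, 10 mm above the bed, inner faces at y = +-31 mm, x = -140 to +60 mm) guide the block. At the far (+x) end are two steel stop posts with the sprung plunger between them.
- stop: The two fixed steel stop posts of the jig (each 16 mm wide, 38 mm high above the bed, centred at y = +-21 mm). Same origin and axes as jig; their faces towards the block are at x = +40 mm.
- stop_face (a point): Point midway between the stop posts' faces, at the plunger's height, 36 mm above the bench; axes as jig.
- plunger (a joint): Travel in m, along the jig's x, of the sprung steel pin (16 mm diameter, axis 36 mm above the bench): 0 = out, tip 18 mm before the posts' faces; 0.018 = block hard on the posts. Spring: 2.4 N at first touch, 7.8 N at 0.018 (300 N/m), then the force rises steeply. It drives the block back if let go. With friction, a kept push of 15 to 25 N seats it; over 70 N on the posts is ramming.
- block: Loose carved wooden printing block, 80 (x) x 58 (y) x 40 mm high, about 0.16 kg, lying in the jig between the rails (2 mm free each side), pattern up. Origin at the centre of its underside, x = push direction. Home when its front face (40 mm ahead of the origin) is on the stop posts. Its rear face is free to push on; its sides stand 30 mm proud of the rails.
- block_rear (a point): Middle of the rear (-x) face of the block, 20 mm above its underside, level with the plunger; axes as block.
- regulator: Fixed grey air regulator, 185 x 84 mm, 38 mm high. Origin on the bench plane under the knob's axis; x points from the lock's tab towards the knob and the long mark, z up. Its body spans x = -130 to +55 mm. Two guide strips for the lock, 12 mm high, on its top at y = +-31.5 mm, x = -126 to -42 mm.
- pressure_knob (a joint): Angle of the regulator knob in rad, growing clockwise seen from above, range 0 to 2.0, stiff (0.06 N m), stays where left. It starts at 0.1 to 0.6; at 1.30 the pointer stands at the long mark (set within +-0.12).
- knob_grip (a point): Point on the upright axis of the knob, in its bar grip, 66 mm above the bench. The grip is a black bar 40 mm long, 14 mm thick, from 44 to 76 mm above the bench, on a disc of 48 mm diameter (top at 44 mm). The point turns with the knob: x = along the bar to the pointer nose, z up.
- mark (a point): The long raised white mark on the regulator's top, 42 mm from the knob's axis along the regulator's x, 40 mm above the bench; the other marks round the knob are short. Axes as regulator.
- lock (a joint): Travel of the lock along the regulator's x in m, range 0 to 0.055; friction 2 N, no spring. It starts drawn back at 0 to 0.010; at 0.055 the fork is fully over the knob, its two prongs either side of the bar (counts as fully over from 0.047).
- lock_tab (a point): Point in the upright tab of the steel lock, on its centre, 76 mm above the bench. The tab is 20 mm long (x), 14 mm thick (y), from 51 to 85 mm above the bench, on a fork plate 6 mm thick and 50 mm wide; fork slot 22 mm wide. It moves with the lock; axes as regulator.
- spare_block: Bystander: wooden block 100 x 70 x 24 mm with carved face up, lower than the one in the jig, on the bench beside the jig. Origin at the centre of its underside.
- glue_jar: Bystander: grey jar, 60 mm diameter, 85 mm high. Origin at the centre of its underside.
- gouge: Bystander: hand tool about 190 mm long lying on the bench. Origin under its middle.
- brush_pot: Bystander: white pot, 72 mm diameter, 95 mm high, with brushes up to 150 mm. Origin at the centre of its underside.
Not all that is in view belongs to the job. What is shaped like the block but green or turquoise is not meant.

How it is judged:
On the way, in this order (a step that is already met when the one before it is completed fails the run):
1. the knob's pointer is set to the long mark (value of joint pressure_knob between 1.18 and 1.42 rad), for 0.2 s.
2. the lock is slid fully over the knob, the knob still at the mark (all of step 1 and value of joint lock above 0.047 m), for 0.2 s.
3. the block is pressed home on the stop posts against the plunger (value of joint plunger above 0.0165 m and contact force between block and stop above 1 N and angle between the x axis of block and the x axis of jig, either way round below 0.06 rad and angle between block's own z axis and vertical below 0.06 rad and contact force between the fingers and block above 3 N), for 0.3 s.
At the end, for the whole second after the job is handed in: The knob stands at the long mark within 0.12 rad, the lock is at least 47 mm along over it, and the block, flat and square in the jig within 0.06 rad, is held still by the fingers (over 3 N) with the plunger pressed in at least 16.5 mm and the block bearing on the stop posts with over 1 N (all of step 2 and all of step 3 and linear speed of block below 0.01 m/s); the arm keeps its last pose, push and grip.
It fails at once if the block is rammed on the stop posts (over 70 N) (contact force between block and stop above 70 N).
It fails at once if another thing on the bench is pushed more than 30 mm from its place (distance of any of spare_block, glue_jar, gouge, brush_pot from where it was at the start of the episode above 0.03 m).
It also fails if it takes over 67 s, if anything falls off the work surface, if the arm or the gripper's body presses on something with over 40 N, if the wrist force passes 120 N, or if a joint passes its speed limit or range.

## Working session

There is one attempt and no reset: what is moved stays moved. The work goes in short steps, Python scripts to look and compute and a shell command to move; the robot and the scene stay as the last step left them, time stands still between calls to the robot, and variables do not carry over. Pictures are saved under pics/ and viewed, and the job is handed in when it is done.

```bash
ls; mkdir -p pics; python3 - <<'E'
from rig import robot
import cv2,numpy as np
o=robot.get_obs();print(o)
for n in("top","side","wrist"):
    c=robot.get_calibration(n);print(n,np.round(c["mtx"],1).tolist(),np.round(c["T"],4).tolist())
    cv2.imwrite(f"pics/{n}0.png",robot.grab_frame(n))
E
```

```text
pics
{'t': 0.0, 'joint_positions': array([ 1.09081202,  0.33388038,  0.03987068,  1.46629243, -0.01338932,
        1.34325512, -0.0585034 ]), 'joint_vel': array([ 2.13350293e-05, -6.73204508e-05,  8.10740594e-04, -6.60604717e-04,
        3.32951287e-04, -5.96365206e-04,  9.76167921e-04]), 'tau': array([-1.77881079e-04, -6.56346631e+01,  1.33467481e+00, -4.03800702e+01,
       -6.00865250e-02,  4.46670153e-02,  1.32551750e-04]), 'eef_pos': array([ 0.2413704 , -0.60302435,  0.22166859]), 'orientation': array([-0.13327458, -0.69418551, -0.13434595,  0.694475  ]), 'contact_force': array([-0.2174645 , -0.04105079, -0.29994692]), 'ft_torque': array([-0.04783871,  0.01242436,  0.01729785]), 'width': 1.000185003758628}
top [[386.6, 0.0, 267.8], [0.0, 386.6, 207.0], [0.0, 0.0, 1.0]] [[0.0112, -0.9898, 0.1419, 0.3544], [-0.9999, -0.0113, 0.0004, -0.001], [0.0012, -0.1419, -0.9899, 1.2062], [0.0, 0.0, 0.0, 1.0]]
side [[408.3, 0.0, 284.5], [0.0, 408.3, 216.5], [0.0, 0.0, 1.0]] [[-0.9949, -0.0693, 0.0729, 0.4179], [-0.1006, 0.6657, -0.7394, 0.9466], [0.0027, -0.743, -0.6693, 0.9279], [0.0, 0.0, 0.0, 1.0]]
wrist [[299.8, 0.0, 277.3], [0.0, 299.8, 208.5], [0.0, 0.0, 1.0]] [[0.3718, -0.8878, -0.2712, 0.3171], [-0.9283, -0.3559, -0.1077, -0.5729], [-0.0009, 0.2918, -0.9565, 0.3835], [0.0, 0.0, 0.0, 1.0]]
```

View pics/top0.png

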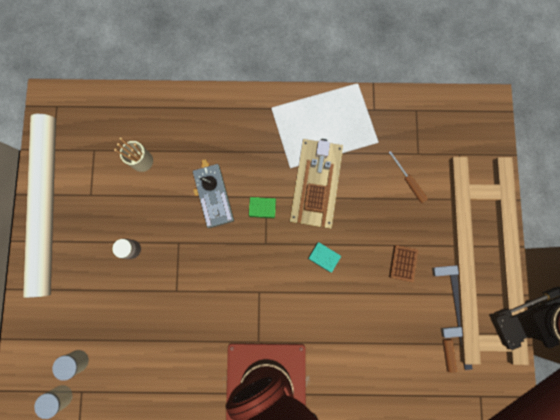

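View pics/side0.png

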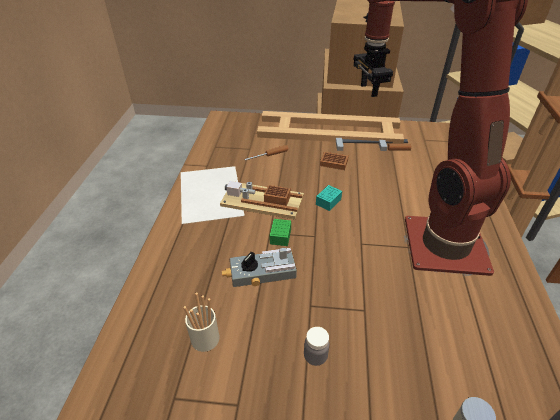

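View pics/wrist0.png

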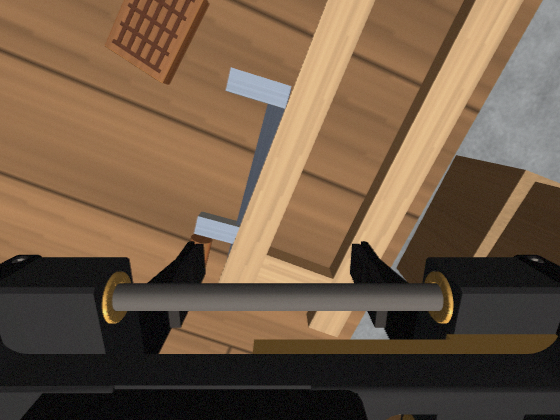

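The top view shows the regulator near (212,195), the jig near (318,183) with the red-brown block at (316,197), and green and turquoise decoys at (262,207) and (325,257). I'll enlarge this area and take rough positions.

```bash
cat > h.py <<'E'
from rig import robot
import cv2,numpy as np
def ray(c,u,v):
    K=np.array(c["mtx"]);T=np.array(c["T"])
    d=T[:3,:3]@np.linalg.solve(K,[u,v,1.]);return T[:3,3],d
def pl(c,u,v,z):
    o,d=ray(c,u,v);return o+d*(z-o[2])/d[2]
def proj(c,p):
    K=np.array(c["mtx"]);T=np.array(c["T"]);q=K@(T[:3,:3].T@(np.asarray(p)-T[:3,3]));return q[:2]/q[2]
E
python3 - <<'E'
from h import *
a=cv2.imread("pics/top0.png")
x=cv2.resize(a[125:240,180:260],None,fx=5,fy=5,interpolation=2);y=cv2.resize(a[125:240,280:360],None,fx=5,fy=5,interpolation=2)
cv2.imwrite("pics/topz.png",np.hstack([x,y]))
b=cv2.imread("pics/side0.png");cv2.imwrite("pics/sidez.png",cv2.resize(b[170:295,210:320],None,fx=4.5,fy=4.5,interpolation=2))
c=robot.get_calibration("top")
for n,u,v,z in[("knob",208,183,.076),("block",316,197,.056),("posts",323,145,.05)]:print(n,pl(c,u,v,z).round(3))
E
```

```text
knob [0.587 0.179 0.076]
block [ 0.551 -0.146  0.056]
posts [ 0.716 -0.169  0.05 ]
```

View pics/topz.png

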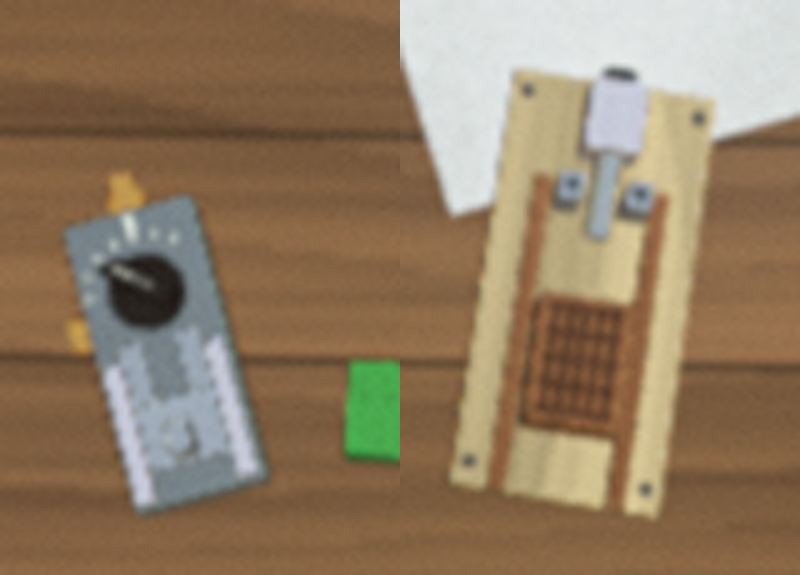

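View pics/sidez.png

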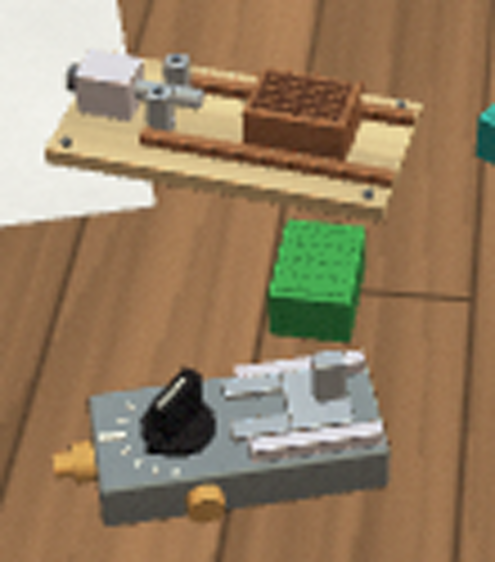

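```bash
cat >> h.py <<'E'
from scipy.spatial.transform import Rotation as R
def tool():
    o=robot.get_obs();q=o["orientation"];return np.array(o["eef_pos"]),R.from_quat([q[1],q[2],q[3],q[0]]),o
def plan(p,yaw):
    """target TCP p, jaw axis yaw(deg, mod 180), tool straight down -> shift, rotvec(deg) in tool axes"""
    P,Rt,o=tool()
    best=None
    for y in(yaw,yaw+180):
        a=np.deg2rad(y);Y=np.array([np.cos(a),np.sin(a),0]);X=np.array([0,0,-1.]);M=R.from_matrix(np.c_[X,Y,np.cross(X,Y)])
        rv=np.rad2deg((Rt.inv()*M).as_rotvec())
        print("shift mm",(Rt.inv().apply(np.asarray(p)-P)*1000).round(1),"rv",rv.round(2))
    Y=Rt.apply([0,1,0]);print("P",P.round(4),"jaw yaw",np.rad2deg(np.arctan2(Y[1],Y[0])).round(2),"X",Rt.apply([1,0,0]).round(3),"q",o["joint_positions"].round(2),"t",o["t"])
E
python3 - <<'E'
from h import *
c=robot.get_calibration("top")
r=np.array([pl(c,180+u/5,125+v/5,.038) for u,v in[(65,232),(190,197),(268,475),(137,513)]])
print("reg",r.round(3))
ax=(r[0]+r[1]-r[2]-r[3]);ax/=np.linalg.norm(ax);print("yaw",np.rad2deg(np.arctan2(ax[1],ax[0])),"ctr",r.mean(0),"knob",r.mean(0)+ax*.0375)
j=np.array([pl(c,280+(u-400)/5,125+v/5,.016) for u,v in[(515,70),(714,100),(660,517),(450,485)]])
ax=(j[0]+j[1]-j[2]-j[3]);ax/=np.linalg.norm(ax);print("jig yaw",np.rad2deg(np.arctan2(ax[1],ax[0])),"ctr",j.mean(0))
T=R.from_matrix(robot.get_calibration("wrist")["T"][:3,:3]);P,Rt,_=tool()
print("cam in tool",Rt.inv().apply(robot.get_calibration("wrist")["T"][:3,3]-P),(Rt.inv()*T).as_matrix().round(3))
plan([.53,.16,.22],15+90)
E
```

```text
reg [[0.63  0.232 0.038]
 [0.654 0.155 0.038]
 [0.481 0.103 0.038]
 [0.457 0.182 0.038]]
yaw 16.53228591772495 ctr [0.55541191 0.1681055  0.038     ] knob [0.59136164 0.17877633 0.038     ]
jig yaw -8.35866702112496 ctr [ 0.60306141 -0.15405587  0.016     ]
cam in tool [-1.61813197e-01 -1.47052721e-04 -8.14862936e-02] [[-0.001 -0.292  0.956]
 [ 1.     0.     0.001]
 [-0.     0.956  0.292]]
shift mm [   2.6 -601.2 -551.5] rv [-1.7318e+02 -1.1000e-01  2.0000e-02]
shift mm [   2.6 -601.2 -551.5] rv [6.82 0.01 0.07]
P [ 0.2414 -0.6031  0.2219] jaw yaw -68.18 X [-0.001  0.001 -1.   ] q [ 1.09  0.33  0.04  1.47 -0.01  1.34 -0.06] t 0.15
```

```bash
python3 -m jog '[[[0,-0.035,-0.034],[0,0,0],1],[[0,-0.07,-0.068],[0,0,0],1],[[0,-0.105,-0.102],[-8,0,0],1],[[0,-0.14,-0.137],[-16,0,0],1],[[0,-0.175,-0.172],[-24,0,0],1],[[0,-0.21,-0.207],[-32,0,0],1],[[0,-0.245,-0.242],[-40,0,0],1],[[0,-0.28,-0.277],[-40,0,0],1],[[0,-0.315,-0.312],[-40,0,0],1],[[0,-0.35,-0.346],[-40,0,0],1],[[0,-0.385,-0.381],[-40,0,0],1]]'
python3 - <<'E'
from h import *
plan([.537,.10,.22],-28)
E
```

```text
t: 1.25
eef_pos: [0.4524, -0.1025, 0.2227]
orientation: [0.363, 0.607, 0.363, -0.607]
contact_force: [1.2, -1.0, 0.2]
width: 0.999
shift mm [   2.6  -21.2 -218.5] rv [-0.2   0.01 -0.02]
shift mm [   2.6  -21.2 -218.5] rv [ 1.798e+02 -4.000e-02 -2.000e-02]
P [ 0.4524 -0.1025  0.2227] jaw yaw -28.2 X [ 0. -0. -1.] q [ 0.6  -0.03 -0.46  1.88 -0.01  1.29 -0.35] t 1.25
```

```bash
python3 -m jog '[[[0,-0.005,-0.048],[0,0,0],1],[[0,-0.01,-0.096],[0,0,0],1],[[0,-0.014,-0.144],[0,0,0],1],[[0,-0.018,-0.185],[0,0,0],1],[[0,-0.021,-0.218],[0,0,0],1],[[0,-0.021,-0.218],[0,0,0],1],[[0,-0.021,-0.218],[0,0,0],1]]'
python3 - <<'E'
from h import *
c=robot.get_calibration("wrist");cv2.imwrite("pics/w1.png",robot.grab_frame("wrist"))
np.savez("w1.npz",mtx=c["mtx"],T=c["T"]);plan([.537,.10,.22],-28)
E
```

```text
t: 1.95
eef_pos: [0.5364, 0.0982, 0.2221]
orientation: [-0.363, -0.606, -0.364, 0.607]
contact_force: [0.4, -0.3, 0.5]
width: 0.997
shift mm [ 2.2 -0.9 -2.9] rv [-0.2   0.05  0.03]
shift mm [ 2.2 -0.9 -2.9] rv [ 1.798e+02  5.000e-02 -7.000e-02]
P [0.5364 0.097  0.2222] jaw yaw -28.2 X [-0.001 -0.    -1.   ] q [ 0.33  0.18 -0.66  1.69  0.11  1.31 -0.84] t 2.0
```

View pics/w1.png

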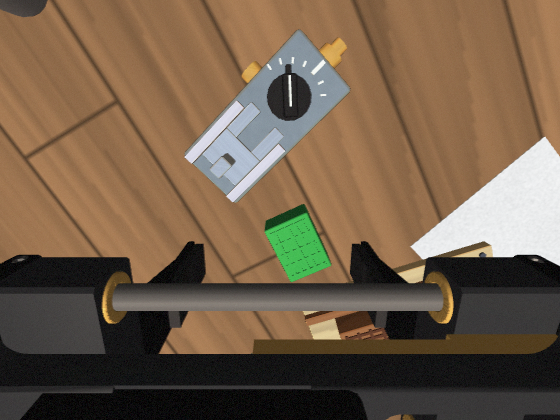

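The wrist view shows the regulator well: knob at (290,95), long mark at (318,68), tab at (223,162). Zooming to measure.

```bash
python3 - <<'E'
from h import *
a=cv2.imread("pics/w1.png");cv2.imwrite("pics/w1z.png",cv2.resize(a[20:210,175:365],None,fx=3.15,fy=3.15,interpolation=2))
c=np.load("w1.npz")
# body mask: bluish grey
h=cv2.cvtColor(a,cv2.COLOR_BGR2HSV)
m=((h[...,0]>90)&(h[...,0]<125)&(h[...,1]>15)&(h[...,1]<110)).astype(np.uint8)*255
m[230:]=0;m[:25,:]=0;m=cv2.morphologyEx(m,cv2.MORPH_CLOSE,np.ones((15,15)));m=cv2.morphologyEx(m,cv2.MORPH_OPEN,np.ones((5,5)))
cs=cv2.findContours(m,0,1)[0];k=max(cs,key=cv2.contourArea);print(cv2.contourArea(k),cv2.minAreaRect(k),cv2.boxPoints(cv2.minAreaRect(k)).round(1).tolist())
E
```

```text
11550.5 ((266.0000305175781, 117.49998474121094), (75.6604232788086, 168.99850463867188), 45.0) [[179.5, 150.5], [299.0, 31.0], [352.5, 84.5], [233.0, 204.0]]
```

View pics/w1z.png

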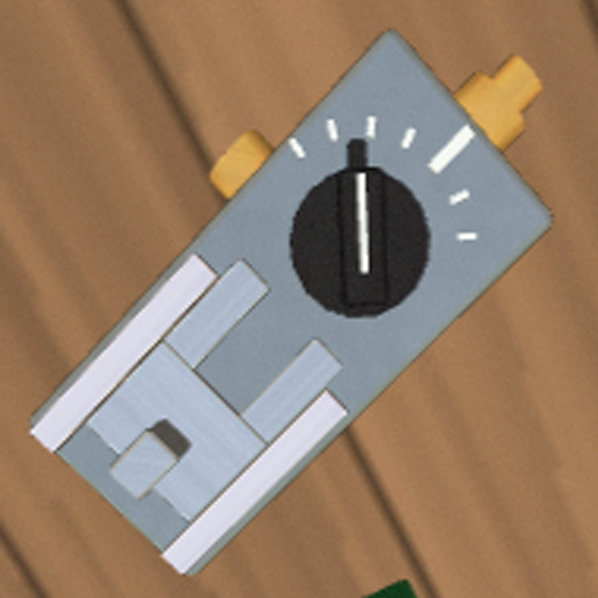

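```bash
python3 - <<'E'
from h import *
c=np.load("w1.npz")
g=lambda u,v,z:pl(c,175+u/3.15,20+v/3.15,z)
y=lambda d:np.rad2deg(np.arctan2(d[1],d[0]))
k=g(360,242,.044);print("disc",k,"bar ctr",g(363,237,.076))
print("bar yaw",y(g(361,172,.076)-g(364,272,.076)))
print("mark yaw own",y(g(470,132,.04)-g(435,166,.04)),"mark",g(453,149,.04),"knob->mark",y(g(453,149,.04)-k),np.linalg.norm((g(453,149,.04)-k)[:2]))
print("strips yaw",y(g(195,255,.05)-g(32,430,.05)),y(g(345,410,.05)-g(185,574,.05)),y(g(330,392,.05)-g(163,552,.05)))
print("far edge yaw+90",y(g(390,30,.038)-g(552,218,.038)))
print("tab",g(142,463,.085))
E
```

```text
disc [0.59610432 0.18166849 0.044     ] bar ctr [0.5956111  0.18139457 0.076     ]
bar yaw 64.48057214954332
mark yaw own 14.568557086905452 mark [0.63703707 0.19304005 0.04      ] knob->mark 15.525865678497128 0.04248296736878745
strips yaw 16.139078475867173 17.462854433414407 15.232291740036459
far edge yaw+90 106.79815598884873
tab [0.5021957  0.15432826 0.085     ]
```

```bash
python3 - <<'E'
from h import *
c=np.load("w1.npz")
g=lambda u,v,z:pl(c,175+u/3.15,20+v/3.15,z)
k=np.array([.5958,.1815,0]);a=np.deg2rad(16);M=np.array([[np.cos(a),np.sin(a)],[-np.sin(a),np.cos(a)]])
for p in[(240,262),(268,290),(315,340),(340,362)]:print((M@(g(*p,.051)-k)[:2]).round(4))
plan([.5958,.1815,.11],-25.5);plan([.5958,.1815,.053],-25.5)
E
```

```text
[-0.0331  0.0232]
[-0.0327  0.0105]
[-0.0327 -0.0121]
[-0.0316 -0.0233]
shift mm [ 112.1   12.5 -102.6] rv [-2.7   0.04  0.03]
shift mm [ 112.1   12.5 -102.6] rv [ 1.773e+02  5.000e-02 -7.000e-02]
P [0.5364 0.097  0.2222] jaw yaw -28.2 X [-0.001 -0.    -1.   ] q [ 0.33  0.18 -0.66  1.69  0.11  1.31 -0.84] t 2.0
shift mm [ 169.1   12.5 -102.7] rv [-2.7   0.04  0.03]
shift mm [ 169.1   12.5 -102.7] rv [ 1.773e+02  5.000e-02 -7.000e-02]
P [0.5364 0.097  0.2222] jaw yaw -28.2 X [-0.001 -0.    -1.   ] q [ 0.33  0.18 -0.66  1.69  0.11  1.31 -0.84] t 2.0
```

```bash
python3 -m jog '[[[0,0.006,-0.048],[-1,0,0],0.7],[[0.02,0.01,-0.085],[-2.7,0,0],0.5],[[0.06,0.012,-0.101],[-2.7,0,0],0.4],[[0.1,0.0125,-0.101],[-2.7,0,0],0.38],[[0.112,0.0125,-0.101],[-2.7,0,0],0.38],[[0.112,0.0125,-0.101],[-2.7,0,0],0.38],[[0.112,0.0125,-0.101],[-2.7,0,0],0.38]]'
python3 - <<'E'
from h import *
plan([.5958,.1815,.053],-25.5)
c=robot.get_calibration("wrist");cv2.imwrite("pics/w2.png",robot.grab_frame("wrist"))
E
```

```text
t: 2.7
eef_pos: [0.5963, 0.1799, 0.1125]
orientation: [0.377, 0.599, 0.377, -0.598]
contact_force: [0.8, 0.4, -0.4]
width: 0.452
shift mm [59.5 -1.2 -1.2] rv [-0.07 -0.05 -0.1 ]
shift mm [59.5 -1.2 -1.2] rv [ 1.7993e+02 -1.6000e-01  8.0000e-02]
P [0.5963 0.1799 0.1125] jaw yaw -25.57 X [ 0.002 -0.    -1.   ] q [ 0.16  0.44 -0.67  1.64  0.29  1.16 -1.03] t 2.7
```

View pics/w2.png

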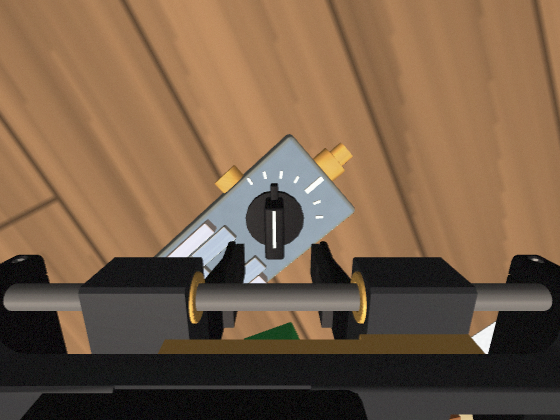

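The bar stands upright in the image at column 274, between the fingers (about 243 and 312). The alignment is good, so I'll descend and close.

```bash
python3 -m jog '[[[0.03,-0.001,-0.001],[0,0,0],0.38],[[0.056,-0.001,-0.001],[0,0,0],0.38],[[0.059,-0.001,-0.001],[0,0,0],0.38],[[0.059,-0.001,-0.001],[0,0,0],0.3],[[0.059,-0.001,-0.001],[0,0,0],0],[[0.059,-0.001,-0.001],[0,0,0],0],[[0.059,-0.001,-0.001],[0,0,0],0],[[0.059,-0.001,-0.001],[0,0,0],0],[[0.059,-0.001,-0.001],[0,0,0],0]]'
```

```text
t: 3.65
eef_pos: [0.5952, 0.1828, 0.0532]
orientation: [0.378, 0.598, 0.377, -0.597]
contact_force: [-2.8, -0.7, 6.1]
width: 0.159
```

```bash
python3 -m jog '[[[0,0,0],[6,0,0],0],[[0,0,0],[13,0,0],0],[[0,0,0],[20,0,0],0],[[0,0,0],[27,0,0],0],[[0,0,0],[34,0,0],0],[[0,0,0],[41,0,0],0],[[0,0,0],[46,0,0],0],[[0,0,0],[48.5,0,0],0],[[0,0,0],[48.5,0,0],0],[[0,0,0],[48.5,0,0],0]]'
python3 - <<'E'
from h import *
plan([.5958,.1815,.053],-74)
cv2.imwrite("pics/w3.png",robot.grab_frame("wrist"))
E
```

```text
t: 4.65
eef_pos: [0.596, 0.1818, 0.0532]
orientation: [0.099, 0.701, 0.098, -0.699]
contact_force: [-0.7, -2.4, 6.0]
width: 0.157
shift mm [0.2 0.3 0.3] rv [ 0.02 -0.13 -0.05]
shift mm [0.2 0.3 0.3] rv [-1.7998e+02  8.0000e-02 -2.0000e-01]
P [0.596  0.1818 0.0532] jaw yaw -73.98 X [ 0.002 -0.    -1.   ] q [ 0.01  0.46 -0.48  1.7   0.24  1.04 -1.84] t 4.65
```

View pics/w3.png

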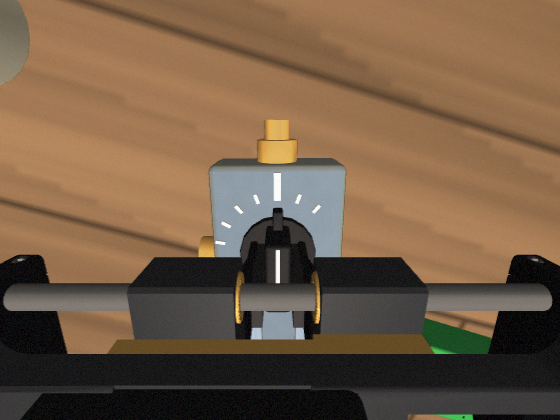

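Pointer is in line with the long mark (column 277). Releasing, lifting and moving back over the tab.

```bash
python3 -m jog '[[[0,0,0],[0,0,0],0.4],[[0,0,0],[0,0,0],0.4],[[0,0,0],[0,0,0],0.4],[[-0.03,0,0],[0,0,0],0.4],[[-0.07,0,0],[0,0,0],0.4],[[-0.1,0,0.03],[0,0,0],0.4],[[-0.12,0,0.08],[0,0,0],0.4],[[-0.12,0,0.13],[0,0,0],0.4],[[-0.12,0,0.17],[0,0,0],0.4],[[-0.12,0,0.17],[0,0,0],0.4],[[-0.12,0,0.17],[0,0,0],0.4]]'
python3 - <<'E'
from h import *
plan([.5022,.1543,.056],-74)
c=robot.get_calibration("wrist");cv2.imwrite("pics/w4.png",robot.grab_frame("wrist"));np.savez("w4.npz",mtx=c["mtx"],T=c["T"])
E
```

```text
t: 5.8
eef_pos: [0.4313, 0.1349, 0.1721]
orientation: [0.099, 0.701, 0.098, -0.7]
contact_force: [1.2, 1.0, 0.3]
width: 0.397
shift mm [116.3   0.8 -73.3] rv [ 0.01 -0.09 -0.07]
shift mm [116.3   0.8 -73.3] rv [-1.7999e+02  1.1000e-01 -1.4000e-01]
P [0.4313 0.1349 0.1721] jaw yaw -73.99 X [ 0.002 -0.001 -1.   ] q [ 0.15 -0.01 -0.54  1.97 -0.    1.18 -1.68] t 5.8
```

View pics/w4.png

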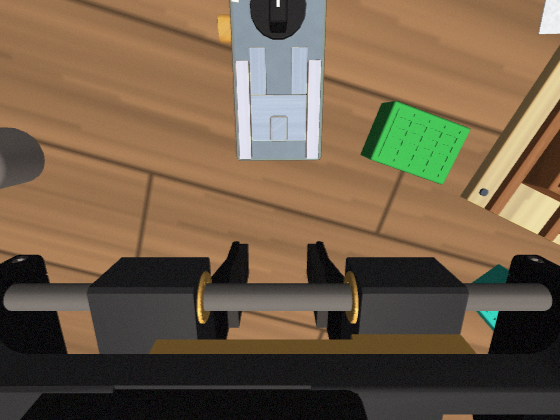

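```bash
python3 - <<'E'
from h import *
a=cv2.imread("pics/w4.png");cv2.imwrite("pics/w4z.png",cv2.resize(a[0:170,220:340],None,fx=3.5,fy=3.5,interpolation=2))
E
```

```text
(no output)
```

View pics/w4z.png

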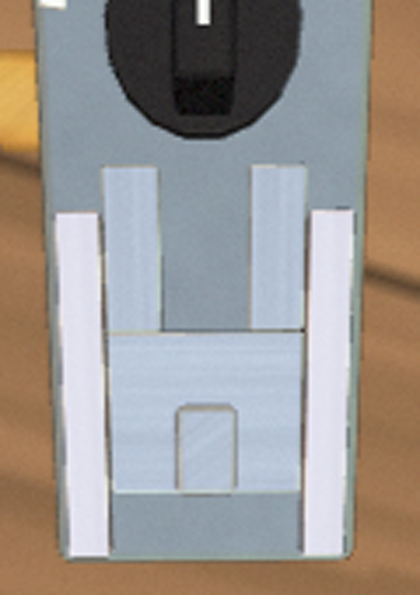

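```bash
python3 - <<'E'
from h import *
c=np.load("w4.npz")
p=pl(c,220+207/3.5,449/3.5,.085);print(p, np.linalg.norm(pl(c,220+207/3.5,405/3.5,.085)-pl(c,220+207/3.5,492/3.5,.085)))
plan([p[0],p[1],.056],-74)
E
```

```text
[0.50188157 0.15360976 0.085     ] 0.019290322417590548
shift mm [116.2   1.6 -72. ] rv [ 0.02 -0.09 -0.02]
shift mm [116.2   1.6 -72. ] rv [-1.7998e+02  4.0000e-02 -1.4000e-01]
P [0.4321 0.1353 0.1721] jaw yaw -73.98 X [ 0.002  0.    -1.   ] q [ 0.15 -0.01 -0.54  1.97 -0.    1.18 -1.68] t 5.85
```

```bash
python3 -m jog '[[[0.01,0.001,-0.04],[0,0,0],0.4],[[0.04,0.001,-0.071],[0,0,0],0.4],[[0.085,0.001,-0.072],[0,0,0],0.4],[[0.11,0.001,-0.072],[0,0,0],0.4],[[0.116,0.001,-0.072],[0,0,0],0.4],[[0.116,0.001,-0.072],[0,0,0],0.2],[[0.116,0.001,-0.072],[0,0,0],0],[[0.116,0.001,-0.072],[0,0,0],0],[[0.116,0.001,-0.072],[0,0,0],0],[[0.116,0.001,-0.072],[0,0,0],0]]'
```

```text
t: 6.85
eef_pos: [0.5021, 0.1542, 0.057]
orientation: [0.099, 0.701, 0.098, -0.699]
contact_force: [-0.0, -1.3, 7.7]
width: 0.154
```

```bash
python3 -m jog '[[[0,0,-0.008],[0,0,0],0],[[0,0,-0.016],[0,0,0],0],[[0,0,-0.024],[0,0,0],0],[[0,0,-0.032],[0,0,0],0],[[0,0,-0.04],[0,0,0],0],[[0,0,-0.045],[0,0,0],0],[[0,0,-0.045],[0,0,0],0],[[0,0,-0.045],[0,0,0],0]]'
python3 - <<'E'
from h import *
plan([.5021,.1542,.057],-74);print(tool()[2]["contact_force"])
E
```

```text
t: 7.65
eef_pos: [0.5454, 0.1669, 0.057]
orientation: [0.098, 0.701, 0.099, -0.699]
contact_force: [0.7, 0.3, 4.6]
width: 0.153
shift mm [-0.1  0.3 45.2] rv [ 0.02 -0.16 -0.01]
shift mm [-0.1  0.3 45.2] rv [-1.7998e+02  2.0000e-02 -2.5000e-01]
P [0.5454 0.1669 0.057 ] jaw yaw -73.98 X [ 0.003  0.001 -1.   ] q [ 0.06  0.37 -0.52  1.82  0.21  1.   -1.83] t 7.65
[0.74930129 0.30339854 4.61161519]
```

```bash
python3 -m jog '[[[0,0,-0.003],[0,0,0],0],[[0,0,-0.006],[0,0,0],0],[[0,0,-0.006],[0,0,0],0]]'; python3 -m jog '[[[0,0,-0.002],[0,0,0],0],[[0,0,-0.004],[0,0,0],0],[[0,0,-0.004],[0,0,0],0]]'
```

```text
t: 7.95
eef_pos: [0.5465, 0.1673, 0.0566]
orientation: [-0.1, -0.698, -0.098, 0.703]
contact_force: [-20.8, -6.4, 24.8]
width: 0.158
t: 8.25
eef_pos: [0.5484, 0.1678, 0.0558]
orientation: [-0.1, -0.696, -0.097, 0.704]
contact_force: [-26.0, -9.2, 25.4]
width: 0.158
```

```bash
python3 -m jog '[[[0,0,0.008],[0,0,0],0],[[0,0,0.009],[0,0,0],0],[[0,0,0.009],[0,0,0],0.4],[[0,0,0.009],[0,0,0],0.4],[[0,0,0.009],[0,0,0],0.4],[[-0.04,0,0.01],[0,0,0],0.4],[[-0.08,0,0.03],[0,0,0],0.4],[[-0.1,0,0.08],[0,0,0],0.4],[[-0.1,0,0.1],[0,0,0],0.4],[[-0.1,0,0.1],[0,0,0],0.4]]'
python3 - <<'E'
from h import *
c=robot.get_calibration("wrist");a=robot.grab_frame("wrist");np.savez("w5.npz",mtx=c["mtx"],T=c["T"])
cv2.imwrite("pics/w5.png",a);cv2.imwrite("pics/w5z.png",cv2.resize(a[0:190,200:360],None,fx=3.1,fy=3.1,interpolation=2))
E
```

```text
t: 9.25
eef_pos: [0.4561, 0.141, 0.1566]
orientation: [0.099, 0.701, 0.098, -0.7]
contact_force: [0.1, 0.4, -0.5]
width: 0.397
```

View pics/w5z.png

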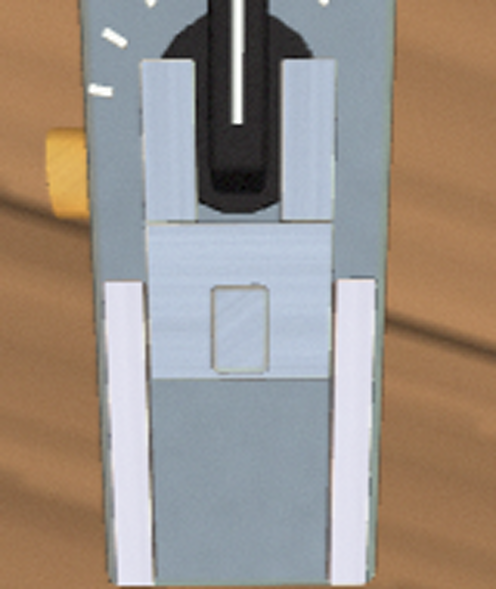

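```bash
python3 - <<'E'
from h import *
a=np.deg2rad(16);X=np.array([np.cos(a),np.sin(a)]);k=np.array([.5958,.1815])
c=np.load("w5.npz");g=lambda u,v,z:X@(pl(c,200+u/3.1,v/3.1,z)[:2]-k)
print("now tab",g(240,329,.085),"plate rear",g(240,379,.051),"tips",g(168,59,.051),"strips",g(130,583,.05),g(350,281,.05))
c=np.load("w4.npz");g=lambda u,v,z:X@(pl(c,220+u/3.5,v/3.5,z)[:2]-k)
print("was tab",g(207,449,.085),"plate rear",g(207,492,.051),"tips",g(130,166,.051),"strips",g(90,556,.05),g(330,211,.05))
c=robot.get_calibration("wrist");c=np.load("w5.npz")
g=lambda u,v,z:pl(c,200+u/3.1,v/3.1,z)
d=g(239,5,.076)-g(236,122,.076);print("bar",np.rad2deg(np.arctan2(d[1],d[0])))
d=g(268,372,.085)-g(268,287,.085);print("tab side",np.rad2deg(np.arctan2(-d[1],-d[0])))
for q in((130,583),(350,281)):print(np.rad2deg(np.arctan2(*(g(378,580,.038)-g(395,10,.038))[[1,0]]))+180)
E
```

```text
now tab -0.05618287455489917 plate rear -0.06811450436389695 tips 0.009460585077214055 strips -0.12610947103992057 -0.04271238776483349
was tab -0.097967779311157 plate rear -0.11005281338070624 tips -0.03279557933077349 strips -0.12698700407344013 -0.042507573093547045
bar 14.315509214417622
tab side 16.5349326088913
16.83549450680283
16.83549450680283
```

The fork straddles the bar: prongs at zoomed columns 143–195 and 280–335, bar at 208–268. I drew the lock back about 4 mm while still gripping, so I'll push it onto its end stop again and release it there.

```bash
python3 - <<'E'
from h import *
plan([.5418,.1660,.057],-74)
E
```

```text
shift mm [ 99.4  -0.6 -87.7] rv [-0.   -0.09 -0.07]
shift mm [ 99.4  -0.6 -87.7] rv [ 1.8e+02 -1.2e-01  1.5e-01]
P [0.4575 0.1413 0.1563] jaw yaw -74.0 X [ 0.002 -0.001 -1.   ] q [ 0.15  0.07 -0.56  1.93  0.04  1.15 -1.72] t 9.3
```

```bash
python3 -m jog '[[[0.02,0,-0.045],[0,0,0],0],[[0.06,0,-0.052],[0,0,0],0],[[0.096,0,-0.053],[0,0,0],0],[[0.099,0,-0.053],[0,0,0],0],[[0.099,0,-0.053],[0,0,0],0],[[0.099,0,-0.059],[0,0,0],0],[[0.099,0,-0.065],[0,0,0],0],[[0.099,0,-0.069],[0,0,0],0],[[0.099,0,-0.072],[0,0,0],0],[[0.099,0,-0.073],[0,0,0],0]]';python3 -m jog '[[[0,0,-0.002],[0,0,0],0],[[0,0,-0.002],[0,0,0],0]]'
```

```text
t: 10.3
eef_pos: [0.5246, 0.1609, 0.0567]
orientation: [-0.099, -0.698, -0.098, 0.703]
contact_force: [-20.6, -5.7, 14.8]
width: 0.008
t: 10.5
eef_pos: [0.5247, 0.1609, 0.0565]
orientation: [-0.1, -0.696, -0.097, 0.704]
contact_force: [-26.1, -8.1, 20.0]
width: 0.008
```

```bash
python3 -m jog '[[[0,0,0.004],[0,0,0],0],[[0,0,0.012],[0,0,0],0],[[-0.05,0,0.02],[0,0,0],0],[[-0.1,0,0.04],[0,0,0],0.4],[[-0.1,0,0.08],[0,0,0],0.4],[[-0.1,0,0.08],[0,0,0],0.4],[[-0.1,0,0.08],[0,0,0],0.4]]'
python3 - <<'E'
from h import *
c=robot.get_calibration("wrist");a=robot.grab_frame("wrist");np.savez("w6.npz",mtx=c["mtx"],T=c["T"])
cv2.imwrite("pics/w6.png",a);cv2.imwrite("pics/w6z.png",cv2.resize(a[0:190,200:360],None,fx=3.1,fy=3.1,interpolation=2))
E
```

```text
t: 11.2
eef_pos: [0.4533, 0.14, 0.1576]
orientation: [0.099, 0.701, 0.098, -0.699]
contact_force: [0.6, 0.2, -0.4]
width: 0.284
```

View pics/w6z.png

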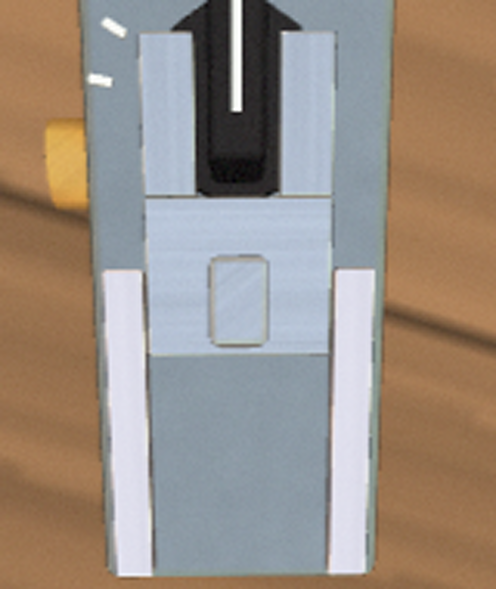

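```bash
python3 - <<'E'
from h import *
a=np.deg2rad(16);X=np.array([np.cos(a),np.sin(a)]);k=np.array([.5958,.1815])
c=np.load("w6.npz");g=lambda u,v,z:X@(pl(c,200+u/3.1,v/3.1,z)[:2]-k)
print("now tab",g(240,300,.085),"plate rear",g(240,354,.051),"tips",g(168,31,.051),"strips",g(130,574,.05),g(350,270,.05))
G=lambda u,v,z:pl(c,200+u/3.1,v/3.1,z)
d=G(239,2,.076)-G(236,110,.076);print("bar",np.rad2deg(np.arctan2(d[1],d[0])))
for u1,v1,u2,v2,z in[(334,270,328,574,.05),(376,270,364,574,.05),(142,270,153,574,.05),(105,270,118,574,.05)]:
  d=G(u1,v1,z)-G(u2,v2,z);print("strip",np.rad2deg(np.arctan2(d[1],d[0])))
E
```

```text
now tab -0.052519032749531104 plate rear -0.06433855068888365 tips 0.013188438243341202 strips -0.12645840443196246 -0.04268127340170103
bar 14.148176362688526
strip 16.467991054965125
strip 16.00138132830349
strip 16.48886959054651
strip 16.234586347100883
```

Lock is on its end stop: travel about 46 mm, same on both pushes, which puts its start near 9 mm. The bar is about 2° past the mark, within tolerance. Now to the jig.

```bash
python3 - <<'E'
from h import *
plan([.435,-.13,.17],-98.4)
E
```

```text
shift mm [-12.9 254.6  92.3] rv [ 2.439e+01 -1.100e-01 -2.000e-02]
shift mm [-12.9 254.6  92.3] rv [-1.5561e+02  2.0000e-02 -1.6000e-01]
P [0.4536 0.1402 0.1571] jaw yaw -74.01 X [ 0.002 -0.    -1.   ] q [ 0.17  0.06 -0.58  1.94  0.04  1.15 -1.71] t 11.25
```

```bash
python3 -m jog '[[[-0.013,0.04,0.015],[0,0,0],0],[[-0.013,0.08,0.029],[6,0,0],0],[[-0.013,0.12,0.044],[12,0,0],0],[[-0.013,0.16,0.058],[18,0,0],0],[[-0.013,0.2,0.073],[24.4,0,0],0],[[-0.013,0.24,0.087],[24.4,0,0],0],[[-0.013,0.255,0.092],[24.4,0,0],0],[[-0.013,0.255,0.092],[24.4,0,0],0],[[-0.013,0.255,0.092],[24.4,0,0],0]]'
python3 - <<'E'
from h import *
plan([.435,-.13,.17],-98.4)
c=robot.get_calibration("wrist");a=robot.grab_frame("wrist");np.savez("w7.npz",mtx=c["mtx"],T=c["T"])
cv2.imwrite("pics/w7.png",a)
E
```

```text
t: 12.15
eef_pos: [0.4354, -0.1297, 0.1691]
orientation: [0.052, -0.705, 0.051, 0.705]
contact_force: [-0.2, 1.0, 0.3]
width: 0.003
shift mm [-0.9  0.3  0.3] rv [0.01 0.05 0.04]
shift mm [-0.9  0.3  0.3] rv [-1.7999e+02 -7.0000e-02  7.0000e-02]
P [ 0.4354 -0.1297  0.1691] jaw yaw -98.39 X [-0.001  0.001 -1.   ] q [ 0.48 -0.01 -0.28  1.98 -0.    1.18 -1.52] t 12.15
```

View pics/w7.png

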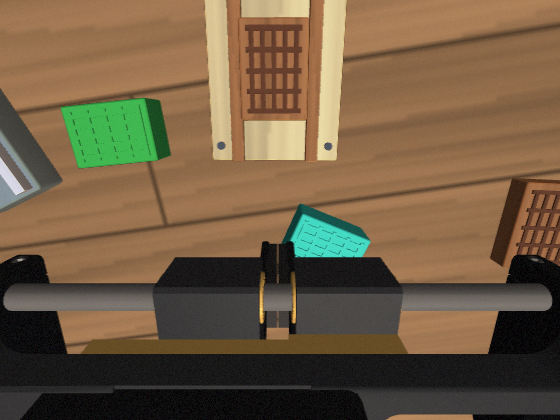

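```bash
python3 - <<'E'
from h import *
a=cv2.imread("pics/w7.png");cv2.imwrite("pics/w7z.png",cv2.resize(a[0:170,200:350],None,fx=3.5,fy=3.5,interpolation=2))
E
```

```text
(no output)
```

View pics/w7z.png

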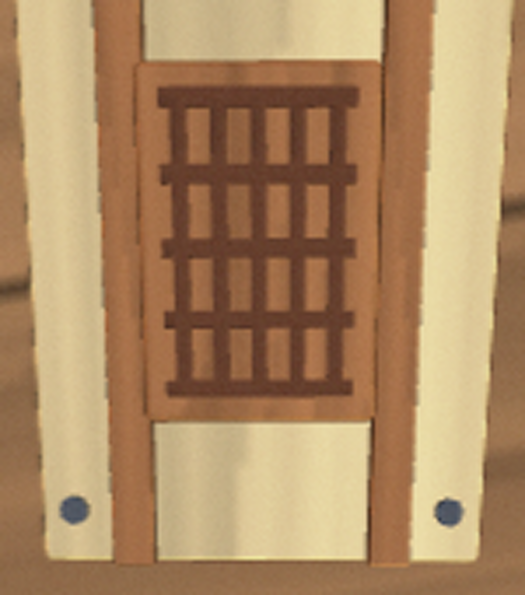

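```bash
python3 - <<'E'
from h import *
c=np.load("w7.npz");G=lambda u,v,z:pl(c,200+u/3.5,v/3.5,z)
y=lambda d:np.rad2deg(np.arctan2(d[1],d[0]))
b=np.array([G(u,v,.056) for u,v in[(135,62),(381,62),(375,422),(147,420)]]);print(b.round(4),b.mean(0),y(b[0]-b[3]),y(b[1]-b[2]),np.linalg.norm(b[0]-b[1]),np.linalg.norm(b[0]-b[3]))
L=[G(141,20,.026),G(156,562,.026)];Rr=[G(385,20,.026),G(370,562,.026)]
print("rails",y(L[0]-L[1]),y(Rr[0]-Rr[1]),np.linalg.norm(L[1]-Rr[1]),np.linalg.norm(L[0]-Rr[0]))
ax=(L[0]-L[1])+(Rr[0]-Rr[1]);yaw=y(ax);X=ax[:2]/np.linalg.norm(ax[:2]);end=(L[1]+Rr[1])[:2]/2
print("yaw",yaw,"rail end",end,"origin",end+.14*X)
N=np.array([-X[1],X[0]])
print("block ctr in jig",X@(b.mean(0)[:2]-end)-.14,N@(b.mean(0)[:2]-end))
o=end+.14*X
bx=X@(b.mean(0)[:2]-o)
# staging TCP 30mm behind rear face
p=o+X*(bx-.04-.035);print("stage",p);plan([*p,.026],yaw-90)
E
```

```text
[[ 0.5958 -0.1213  0.056 ]
 [ 0.5876 -0.1771  0.056 ]
 [ 0.5091 -0.1665  0.056 ]
 [ 0.5179 -0.1099  0.056 ]] [ 0.55260299 -0.14373048  0.056     ] -8.347575821718955 -7.704788777695037 0.05639633734746312 0.07872480512270034
rails -8.61576853053971 -8.379943117513173 0.06197476698300807 0.0614149180487351
yaw -8.49786653600362 rail end [ 0.47441185 -0.13264336] origin [ 0.61287484 -0.15333152]
block ctr in jig -0.06102891585760237 0.0005891066933981224
stage [ 0.47833934 -0.13323017]
shift mm [143.1  -2.  -43.2] rv [0.18 0.04 0.04]
shift mm [143.1  -2.  -43.2] rv [-1.7982e+02 -7.0000e-02  6.0000e-02]
P [ 0.4354 -0.1291  0.1692] jaw yaw -98.31 X [-0.001  0.001 -1.   ] q [ 0.48 -0.01 -0.29  1.98 -0.    1.18 -1.52] t 12.2
```

```bash
python3 -m jog '[[[0.01,-0.002,-0.035],[0.2,0,0],0],[[0.05,-0.002,-0.043],[0.2,0,0],0],[[0.095,-0.002,-0.043],[0.2,0,0],0],[[0.13,-0.002,-0.043],[0.2,0,0],0],[[0.143,-0.002,-0.043],[0.2,0,0],0],[[0.143,-0.002,-0.043],[0.2,0,0],0],[[0.143,-0.002,-0.043],[0.2,0,0],0]]'
python3 - <<'E'
from h import *
p=np.array([.61287,-.15333])+np.array([.98902,-.14777])*-.06
plan([*p,.026],-98.5)
E
```

```text
t: 12.9
eef_pos: [0.4789, -0.134, 0.028]
orientation: [-0.053, 0.706, -0.053, -0.705]
contact_force: [0.4, -0.4, -0.4]
width: 0.005
shift mm [  2.1  -0.8 -75.3] rv [-0.03 -0.1   0.  ]
shift mm [  2.1  -0.8 -75.3] rv [1.7997e+02 1.0000e-02 1.5000e-01]
P [ 0.4789 -0.134   0.028 ] jaw yaw -98.53 X [ 0.002 -0.    -1.   ] q [ 0.45  0.24 -0.29  2.03  0.09  0.88 -1.61] t 12.9
```

```bash
python3 -m jog '[[[0.001,0,-0.01],[0,0,0],0],[[0.001,0,-0.018],[0,0,0],0],[[0.001,0,-0.024],[0,0,0],0],[[0.001,0,-0.029],[0,0,0],0],[[0.001,0,-0.034],[0,0,0],0],[[0.001,0,-0.039],[0,0,0],0],[[0.001,-0.001,-0.044],[0,0,0],0],[[0.001,-0.001,-0.049],[0,0,0],0],[[0.001,-0.001,-0.054],[0,0,0],0],[[0.001,-0.001,-0.059],[0,0,0],0],[[0.001,-0.001,-0.063],[0,0,0],0],[[0.001,-0.001,-0.065],[0,0,0],0]]'
python3 - <<'E'
from h import *
plan([.61287-.98902*.05,-.15333+.14777*.05,.026],-98.5)
cv2.imwrite("pics/w8.png",robot.grab_frame("wrist"))
E
```

```text
t: 14.1
eef_pos: [0.5425, -0.1432, 0.0255]
orientation: [-0.053, 0.705, -0.053, -0.705]
contact_force: [-0.3, -0.3, 1.6]
width: 0.007
shift mm [ -0.5  -0.4 -21.1] rv [-0.09 -0.    0.  ]
shift mm [ -0.5  -0.4 -21.1] rv [1.7991e+02 1.0000e-02 0.0000e+00]
P [ 0.5425 -0.1432  0.0255] jaw yaw -98.59 X [ 0.  0. -1.] q [ 0.41  0.36 -0.28  1.88  0.12  0.92 -1.64] t 14.1
```

View pics/w8.png

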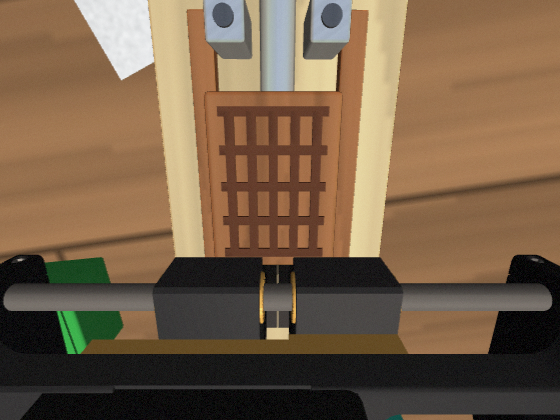

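The block runs square between the rails, its front edge at row 92 near the plunger (column 277), with the posts ahead. Now pressing on slowly and watching the force.

```bash
python3 -m jog '[[[0,0,-0.003],[0,0,0],0],[[0,0,-0.006],[0,0,0],0],[[0,0,-0.008],[0,0,0],0],[[0,0,-0.01],[0,0,0],0],[[0,0,-0.01],[0,0,0],0]]'; python3 -m jog '[[[0,0,-0.002],[0,0,0],0],[[0,0,-0.004],[0,0,0],0],[[0,0,-0.005],[0,0,0],0],[[0,0,-0.005],[0,0,0],0]]'; python3 -m jog '[[[0,0,-0.001],[0,0,0],0],[[0,0,-0.002],[0,0,0],0],[[0,0,-0.002],[0,0,0],0]]'
```

```text
t: 14.65
eef_pos: [0.5505, -0.1445, 0.0253]
orientation: [0.053, -0.704, 0.053, 0.706]
contact_force: [-7.6, 1.4, 4.9]
width: 0.005
t: 15.05
eef_pos: [0.5547, -0.1452, 0.0252]
orientation: [0.053, -0.704, 0.053, 0.707]
contact_force: [-10.7, 1.6, 7.2]
width: 0.01
t: 15.35
eef_pos: [0.5564, -0.1455, 0.0252]
orientation: [0.053, -0.703, 0.053, 0.707]
contact_force: [-11.2, 1.3, 7.9]
width: 0.003
```

```bash
python3 -m jog '[[[0,0,-0.002],[0,0,0],0],[[0,0,-0.003],[0,0,0],0],[[0,0,-0.003],[0,0,0],0]]'; python3 -m jog '[[[0,0,-0.001],[0,0,0],0],[[0,0,-0.002],[0,0,0],0],[[0,0,-0.002],[0,0,0],0]]'; python3 -m jog '[[[0,0,-0.001],[0,0,0],0],[[0,0,-0.001],[0,0,0],0]]'
```

```text
t: 15.65
eef_pos: [0.5591, -0.1458, 0.0252]
orientation: [0.053, -0.703, 0.053, 0.707]
contact_force: [-12.5, 3.4, 8.8]
width: 0.008
t: 15.95
eef_pos: [0.5604, -0.146, 0.025]
orientation: [0.053, -0.703, 0.053, 0.708]
contact_force: [-15.5, 2.9, 11.2]
width: 0.001
t: 16.15
eef_pos: [0.5604, -0.1461, 0.0248]
orientation: [0.053, -0.702, 0.053, 0.708]
contact_force: [-19.7, 2.2, 13.2]
width: 0.003
```

```bash
python3 -m jog '[[[0,0,-0.0005],[0,0,0],0],[[0,0,-0.0005],[0,0,0],0],[[0,0,-0.0005],[0,0,0],0]]'; python3 - <<'E'
from h import *
c=robot.get_calibration("wrist");a=robot.grab_frame("wrist");np.savez("w9.npz",mtx=c["mtx"],T=c["T"])
cv2.imwrite("pics/w9.png",a)
cv2.imwrite("pics/w9z.png",cv2.resize(a[0:270,150:410],None,fx=2.2,fy=2.2,interpolation=2))
s=robot.grab_frame("side");cv2.imwrite("pics/s9z.png",cv2.resize(s[170:295,210:320],None,fx=4.5,fy=4.5,interpolation=2))
print(tool()[2]["contact_force"],tool()[0])
E
```

```text
t: 16.45
eef_pos: [0.5603, -0.1461, 0.0248]
orientation: [0.053, -0.702, 0.053, 0.709]
contact_force: [-21.6, 3.8, 15.3]
width: 0.005
[-21.46552076   3.94117717  15.7065024 ] [ 0.56032182 -0.14606012  0.02479029]
```

View pics/w9z.png

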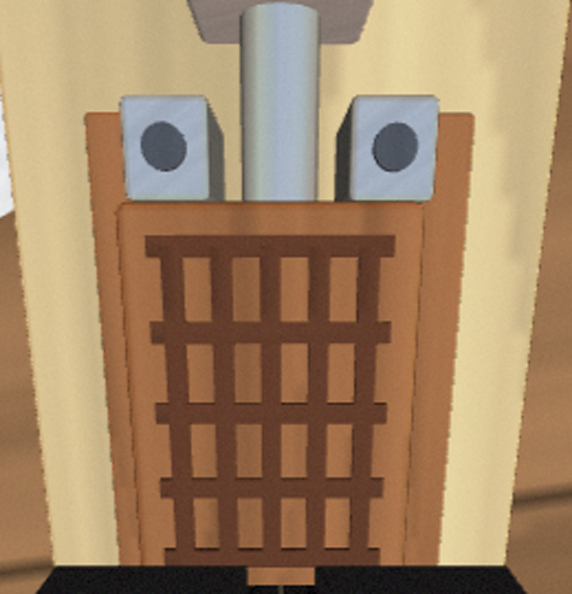

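View pics/s9z.png

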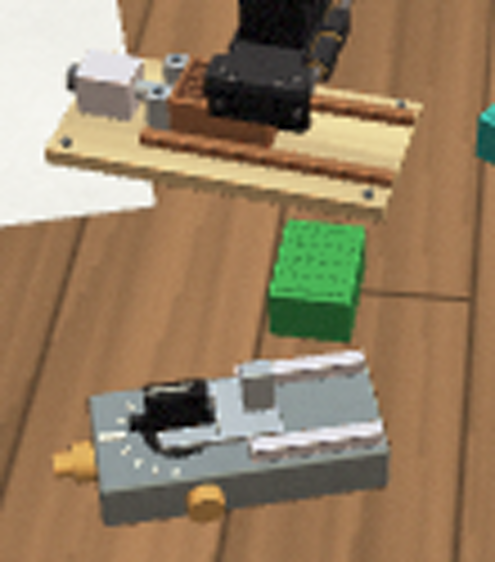

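The block's front edge meets both posts (zoomed row 201, left and right), and the tip has stayed put while the force rose from 15 to 22 N. So it is hard on the posts. I'll hold briefly, check, and hand in.

```bash
python3 -m jog '[[[0,0,-0.0003],[0,0,0],0],[[0,0,-0.0003],[0,0,0],0],[[0,0,-0.0003],[0,0,0],0],[[0,0,-0.0003],[0,0,0],0],[[0,0,-0.0003],[0,0,0],0],[[0,0,-0.0003],[0,0,0],0]]'; python3 -c "
from h import *
print(robot.get_obs()['contact_force']);print(robot.finish_job())"
```

```text
t: 17.15
eef_pos: [0.5603, -0.1461, 0.0248]
orientation: [0.053, -0.701, 0.053, 0.709]
contact_force: [-22.7, 3.8, 17.1]
width: 0.006
[-22.65094916   3.84938164  17.11431461]
the job is handed in; nothing more can be done
None
```

I set the knob, locked it, pressed the block home on the stop posts and handed the job in at about 17 s with the fingers still pushing. No verdict came back, so what follows are my own measurements.

- **Knob:** I gripped the bar and turned it clockwise by 48.5°. In the last close view it stood about 2° (0.04 rad) past the long mark, within the 0.12 rad allowed.
- **Lock:** I slid it over the knob. When I first let go I drew it back about 4 mm, so I pushed it forward again with closed fingers until it stopped hard at about 26 N. I measured about 46 mm of travel from where it started. That counts as fully over only if it began about 9 mm along and this was its end stop. Both pushes stopped at the same place to within about 1 mm, which fits, but I had no direct joint reading.
- **Block:** I pushed it along the jig with closed fingers. At the end the wrist camera showed its front edge square on both posts. The fingertips stayed at the same place while the force rose from 15 N to about 23 N.
- **One odd reading:** there was also about 17 N of upward force on the tool at the end, because it tilts slightly under the push. The block still looked flat.
- **Other things on the bench:** I did not deliberately touch any of them. I took no final picture of all four to confirm they stayed in place.

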